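Seat a notched blade over its locating pin and lock the keeper

TASK

Pick up the notched steel blade by its blue grip and lay it in the channel of the grey holder, notch toward the keeper's side, gently feeling along the channel until the notch drops over the brass locating pin and the blade lies flat on the floor. Then slide the red-knobbed keeper fully across over the blade and let go. Use only a light touch, never bearing on the blade so hard that the sprung deck nears its stop, and leave the other things where they are.

Things in the scene. Friction and masses are not known exactly. Their poses are not given: they have to be found in the camera images.
- grip (a point): Blue plastic grip on the loose steel blade: 30 mm (x) by 12 mm (y), top 46 mm above the blade's underside; pinch it across y. The point is in its middle, 34 mm above the underside. Axes are the blade's: x along its length, y towards the notched edge, z up. Keep fingertips 11 mm or more above the underside: they then clear the holder's walls.
- notch (a point): Middle of the blade's notch, on the underside, 16 mm in +y of the grip point, same x and axes. The notch is open at the long +y edge, 9 mm wide along x and 14 mm deep along y.
- channel (a point): Middle of the channel floor in the holder's deck, 24 mm above the worktop. x along the channel, y towards the keeper's side, z up. Channel 152 mm long (x), 45 mm wide (y); walls with sloped lips end 10 mm above its floor. The deck with pin and keeper is sprung: it gives downwards above about 3 N, 3 N per mm, 6 mm at most. The seated blade has its axes along these, notch edge on the +y side.
- keeper_knob (a point): Red keeper knob, 14 mm diameter, from 34.5 to 56.5 mm above the worktop; point on its axis, 47.5 mm up; holder's axes. Open, it is at x = +46, y = +56.5 mm of the channel point. Pushed towards -y it slides the flat keeper bar (underside 5.5 mm above the channel floor) over the blade; a blade not lying flat blocks it.
- keeper (a joint): Keeper slide: 0 = open, grows towards -y of the holder, 0.022 m = fully across at its stop. Friction about 2 N holds it where it is left; it starts within 3 mm of open.
- blade: The blade, 120 (x) x 40 (y) x 4 mm thick, about 120 g; origin at the middle of its underside, 3 mm in +y and 34 mm below the grip point, same axes. It starts flat on the worktop.
- holder: Grey holder, fixed; origin 24 mm below the channel point. Its brass pin, 6 mm thick and 6 mm high with chamfered top, is clamped in the channel at y = +12 mm, at an unmeasured x within 12 mm of the middle. A blade in the channel always covers it: it rides 6 mm up on the pin's top until the notch is over the pin (within 1.5 mm along x), and only then can lie flat.
- marker: Bystander: red and white marker pen, 135 mm long, lying on the worktop.
- ring: Bystander: dark steel setting ring, 52 mm diameter, 12 mm high.
- brush: Bystander: dust brush with a wooden handle, 165 mm long, lying on the worktop.
Mind the look-alikes: they are no part of the job. What is shaped like the blade but orange or turquoise is not meant.

How it is judged:
On the way:
1. the blade lies flat on the channel floor with its notch over the pin while the keeper is still open (z of blade in the frame of channel between -0.002 and 0.0016 m and horizontal distance between blade and channel below 0.018 m and angle between blade's own z axis and vertical below 0.03 rad and value of joint keeper below 0.006 m), for 0.2 s.
At the end, for the whole second after the job is handed in: The blade lies flat at rest on the channel floor (underside within 1.6 mm of it, tilt under 0.03 rad), notch on the keeper's side and over the pin, and the keeper is across to within 3 mm of its stop (z of blade in the frame of channel between -0.002 and 0.0016 m and horizontal distance between blade and channel below 0.018 m and angle between blade's own z axis and vertical below 0.03 rad and y of notch in the frame of channel above 0.005 m and value of joint keeper above 0.019 m and linear speed of blade below 0.01 m/s); the robot touches nothing.
It fails at once if the blade is pressed on the holder, pin or keeper with more than 20 N (deck sunk nearly to its stop) (contact force between blade and holder above 20 N).
It fails at once if a bystander is shifted by more than 30 mm (distance of any of marker, ring, brush from where it was at the start of the episode above 0.03 m).
It also fails if it takes over 58 s, if anything falls off the work surface, if the arm or the gripper's body presses on something with over 40 N, if the wrist force passes 120 N, or if a joint passes its speed limit or range.

ROBOT

A 7-joint arm with a two-finger parallel gripper is mounted at the origin on a cart in front of the work surface, level with it; the furniture and walls round the work are solid. World frame = base frame: x ahead of the robot, y to its left, z up, the work surface at z = 0. Lengths are in m, angles in rad, forces in N, time in s.
With the tool pointing down it reaches from about 0.35 to 0.9 m from the base axis. Payload 8.1 kg.
Tool frame: the origin (TCP) lies on the centre line of the jaws, within the pads' length; the fingertips stand 14 mm ahead of it and the grasp point (between the pads) lies 5 mm behind it; z points along the fingers, y is the direction in which the jaws open and shut (so a half turn about z gives the same grasp; the last joint's range is limited). The gripper opens to 92 mm and grips with 3 to 60 N. Pads are 19 mm wide; open, the fingers measure 130 mm over their backs; the gripper's body (75 mm by 190 mm) begins 47 mm behind the grasp point.
Start: joints at [-1.412, 0.434, 0.025, 1.573, -0.012, 1.134, -0.075], TCP at [0.162, 0.604, 0.241] pointing down, gripper open.
Joint ranges: [-2.62, 2.62], [-0.44, 2.09], [-1.27, 1.32], [0.08, 2.57], [-1.32, 4.46], [0.12, 2], [-2.74, 2.74]. Speed limits (rad/s): [2.22, 2.22, 3.01, 3.01, 3.14, 3.14, 3.14].

INTERFACE

Orientations are given as a rotation vector (axis times angle).
In Python, from cell import observe, eyes, arm gives the robot as it stands.
- The arm moves only by the tool step_arm, never from a script. Its argument "series" is a list that holds one entry, the list of rows, each a list of 5 numbers: the finger opening in m, from 0 to 0.0918, then the shift along the world's x, y, z in m, then the turn about the world's z in degrees. In form: [[[hand, dx, dy, dz, spin], ...]]. A call has 1 to 20 rows; each row is the pose to reach, as a shift and turn from the pose measured when the call began; what a row does not reach only later rows make up. A row lasts 1/12 s, in which the tool goes at most 41.7 mm and 7.16 degrees, less where a joint would pass 70% of its speed; a pose out of reach is approached as far as the arm can. A call with a gripper value outside its range is refused whole. The fingers move at their own pace and stop on an object; "squeeze" is the grip in N (left out, the last holds). Time passes only in rows, so rows that repeat a pose let the fingers close. It gives the time, the measured TCP pose, the force and the opening at its end, in the units of the state.
- observe(): the state, without advancing time (a new reading comes with each control period).
- eyes.get_image(name): name is "side" or "top" or "wrist"; returns (picture, depth): 400x640x3 uint8, red, green, blue; 400x640 float32, m along the optical axis (not along the pixel's ray), 0 where there is no reading.
- eyes.camera_params(name): a dict with "intrinsics" (3x3 intrinsics, pixels), "position" and "attitude" of the camera in the world. Camera axes: x right, y down, z forward; pixel columns grow to the right and rows downward; lengths in m; the calibration is good to about 2 mm. A picture is of the moment at which its call begins: read the wrist's pose just before it. camera_params takes no time and is no camera call; for the wrist camera it gives the pose at the moment of the call.
- arm.sign_off(): hands the job in, once; it reports no verdict.
The state is a dict: "clock": time; "joints": joint angles; "dq": joint speeds; "joint_efforts": joint torques, N m; "position": TCP position; "ee_rot": TCP orientation; "force": force on the tool from outside, world axes, zero at the start; "ft_torque": the same for the moment, N m; "width": opening from 0.0 (shut) to 1.0 (fully open).
Only numpy, scipy, OpenCV 4.12 (cv2) and the standard library are available. Lean on these libraries where they do the work, as an engineer would, in place of code of your own. Each camera call takes 0.05 s, during which the arm holds its last target.

## Working session

There is one attempt and no reset: what is moved stays moved. The work goes in short steps, Python scripts to look and compute and a tool call to move; the robot and the scene stay as the last step left them, time stands still between calls to the robot, and variables do not carry over. Pictures are saved under pics/ and viewed, and the job is handed in when it is done.

Besides the shell and the picture viewer there is one more tool, called after "Call:" as name(argument=value, ...), one argument or row to a line, values as JSON. step_arm: Moves the arm, as the interface text tells. Its arguments: {"type":"object","properties":{"series":{"type":"array"},"squeeze":{"type":"number"}},"required":["series"]}

```bash
mkdir -p pics; ls
cat > h.py <<'E'
import numpy as np,cv2
from scipy.spatial.transform import Rotation as R
from cell import observe,eyes,arm
def att(p):
    a=np.array(p["attitude"],float)
    if a.shape==(3,3): return a
    if a.size==3: return R.from_rotvec(a).as_matrix()
    return R.from_quat(a).as_matrix()
def grab(n,fn=None):
    p=eyes.camera_params(n); im,d=eyes.get_image(n)
    if fn: cv2.imwrite('pics/'+fn,im[:,:,::-1])
    return im,d,p
def ray(p,uv,z):
    K=np.array(p["intrinsics"]);c=np.array(p["position"]);M=att(p)
    uv=np.atleast_2d(np.array(uv,float))
    d=np.c_[uv,np.ones(len(uv))]@np.linalg.inv(K).T@M.T
    return c+d*((z-c[2])/d[:,2])[:,None]
def proj(p,X):
    K=np.array(p["intrinsics"]);c=np.array(p["position"]);M=att(p)
    q=(np.atleast_2d(X)-c)@M@K.T
    return q[:,:2]/q[:,2:]
def cloud(p,d):
    K=np.array(p["intrinsics"]);c=np.array(p["position"]);M=att(p)
    v,u=np.indices(d.shape)
    P=np.stack([u*d,v*d,d],-1)@np.linalg.inv(K).T@M.T+c
    return P
E
python3 - <<'E'
from h import *
print(observe())
for n in("top","side","wrist"):
    im,d,p=grab(n,n+"0.png"); print(n,p, (d>0).mean())
E
```

```text
pics
{'clock': 0.0, 'joints': array([-1.41159524,  0.43520787,  0.02494979,  1.57414811, -0.01162471,
        1.13397635, -0.07511131]), 'dq': array([-4.62168839e-04,  5.33982908e-05, -9.18200040e-04, -2.10346387e-03,
       -2.79470868e-04,  1.57560225e-03,  4.19893045e-04]), 'joint_efforts': array([-2.70514602e-04, -6.67854381e+01,  9.85001698e-01, -3.14455068e+01,
       -6.05170336e-02,  4.29061381e-02,  1.55877533e-04]), 'position': array([0.16166531, 0.60320012, 0.23993433]), 'ee_rot': array([-4.10160783e-01, -3.11460447e+00,  2.50041466e-03]), 'force': array([-0.46723339, -0.87293289,  0.19737746]), 'ft_torque': array([ 0.00435537, -0.03680876,  0.03141613]), 'width': 1.001094494445666}
top {'intrinsics': array([[491.30620771,   0.        , 314.23778885],
       [  0.        , 491.30620771, 201.87641207],
       [  0.        ,   0.        ,   1.        ]]), 'position': array([0.48876949, 0.11544046, 0.95805544]), 'attitude': array([-2.20359933,  2.17486505, -0.0482551 ])} 0.995875
side {'intrinsics': array([[453.61036491,   0.        , 324.99181015],
       [  0.        , 453.61036491, 194.9981803 ],
       [  0.        ,   0.        ,   1.        ]]), 'position': array([0.61197025, 1.04103627, 0.62252368]), 'attitude': array([-0.10966651, -2.7329324 ,  1.5216789 ])} 0.99598828125
wrist {'intrinsics': array([[303.95192984,   0.        , 318.08507166],
       [  0.        , 303.95192984, 195.28431639],
       [  0.        ,   0.        ,   1.        ]]), 'position': array([0.09272405, 0.62140586, 0.38330111]), 'attitude': array([2.3160218 , 1.7792023 , 0.23512664])} 0.99142578125
```

View pics/top0.png

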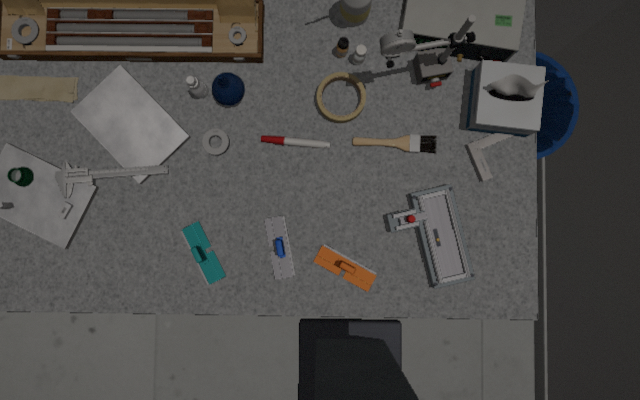

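View pics/side0.png

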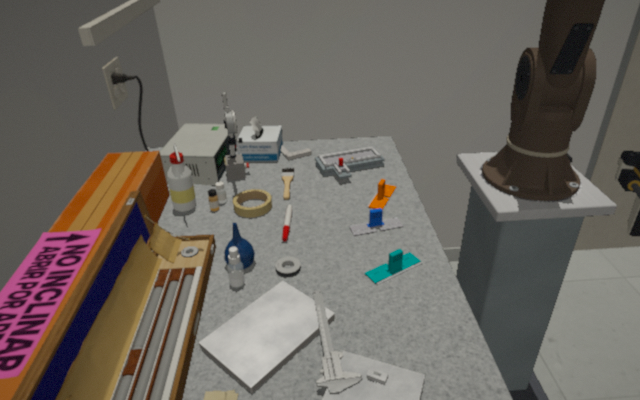

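View pics/wrist0.png

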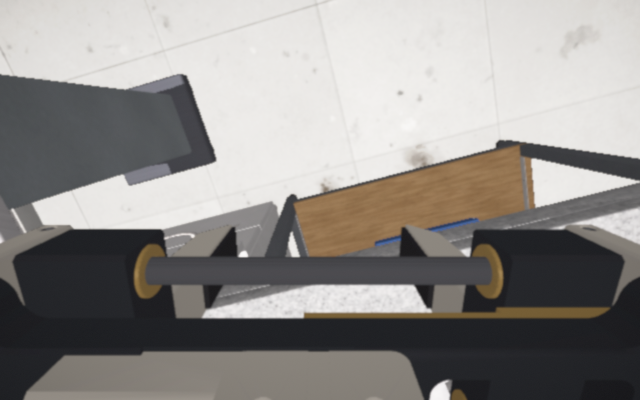

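Run:
```python
from h import *
im,d,p=grab("top")
a=cv2.resize(im[205:290,170:390],None,fx=3.6,fy=3.6,interpolation=cv2.INTER_CUBIC)
cv2.imwrite('pics/b1.png',a[:,:,::-1])
a=cv2.resize(im[180:290,380:480],None,fx=5.4,fy=5.4,interpolation=cv2.INTER_CUBIC)
cv2.imwrite('pics/h1.png',a[:,:,::-1])
np.savez('top0.npz',im=im,d=d)
for uv in [(280,247),(345,267),(203,252),(437,240),(411,219)]: print(uv,ray(p,uv,0.0)[0].round(3))
```

```text
(280, 247) [0.452 0.191 0.   ]
(345, 267) [0.415 0.064 0.   ]
(203, 252) [0.44 0.34 0.  ]
(437, 240) [ 0.469 -0.114  0.   ]
(411, 219) [ 0.509 -0.063  0.   ]
```

View pics/b1.png

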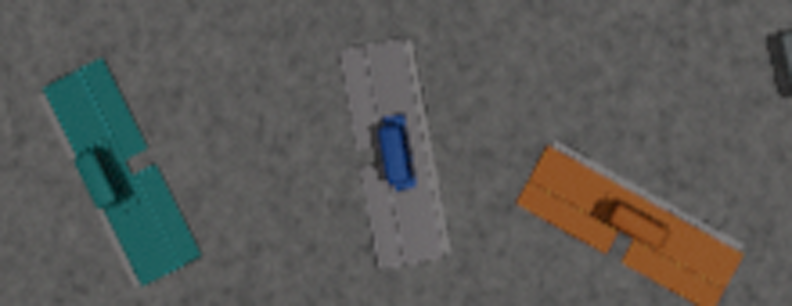

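View pics/h1.png

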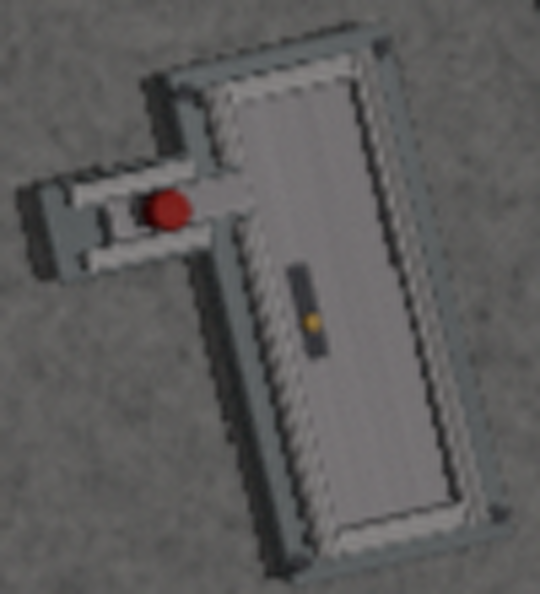

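```bash
cat >> h.py <<'E'
def blob(m,minA=15):
    m=cv2.morphologyEx(m.astype(np.uint8),cv2.MORPH_OPEN,np.ones((2,2),np.uint8))
    n,l,s,c=cv2.connectedComponentsWithStats(m)
    o=[(s[i,4],tuple(c[i].round(1)),tuple(s[i,:4])) for i in range(1,n) if s[i,4]>=minA]
    return sorted(o,reverse=True)
def hsv(im): return cv2.cvtColor(im,cv2.COLOR_RGB2HSV)
def yaw(v): return np.degrees(np.arctan2(v[1],v[0]))
E
python3 - <<'E'
from h import *
z=np.load('top0.npz');im,d=z['im'],z['d'];p=eyes.camera_params('top')
P=cloud(p,d);h=hsv(im)
print('table z',np.median(P[200:240,300:330,2]),P[200:240,300:330,2].std())
b=(h[:,:,0]>105)&(h[:,:,0]<125)&(h[:,:,1]>150)&(h[:,:,2]>60); b[:200]=0
print(blob(b))
q=P[b]; print('grip z',np.percentile(q[:,2],[5,50,90]))
t=q[q[:,2]>0.04]; print(len(t),t.mean(0)); r=cv2.minAreaRect(t[:,:2].astype(np.float32)*1000); print(r)
m=np.zeros(b.shape,bool); m[212:285,262:300]=1
bl=m&(P[:,:,2]>0.002)&(P[:,:,2]<0.03); print(bl.sum())
print('blade',cv2.minAreaRect(P[bl][:,:2].astype(np.float32)*1000))
red=((h[:,:,0]<6)|(h[:,:,0]>174))&(h[:,:,1]>150); red[:180]=0
print(blob(red)); q=P[red]; t=q[q[:,2]>.05]; print('knob',len(t),t.mean(0), t[:,:2].min(0),t[:,:2].max(0))
for uv in [(438,239.6)]: print('pin',ray(p,uv,0.030)[0])
M=R.from_rotvec(observe()['ee_rot']).as_matrix(); print(M.round(3),yaw(M[:,1]))
Mc=att(eyes.camera_params('wrist')); print(Mc.round(2))
E
```

```text
table z 0.0010921780226336164 0.039072221250913954
[(np.int32(119), (np.float64(280.4), np.float64(248.5)), (np.int32(276), np.int32(238), np.int32(10), np.int32(21)))]
grip z [0.0060916  0.04621104 0.04846924]
100 [0.45294019 0.18863272 0.04665816]
((452.954833984375, 188.75503540039062), (29.3736629486084, 11.585158348083496), 11.439170837402344)
1497
blade ((450.15911865234375, 189.47991943359375), (139.2647705078125, 72.0924301147461), 0.921657383441925)
[(np.int32(44), (np.float64(411.3), np.float64(219.3)), (np.int32(408), np.int32(216), np.int32(8), np.int32(7)))]
knob 38 [ 0.50950772 -0.05251409  0.05681675] [ 0.50459188 -0.05810019] [ 0.51564808 -0.04722915]
pin [ 0.47080683 -0.10862121  0.03      ]
[[-0.966  0.259 -0.   ]
 [ 0.259  0.966 -0.001]
 [-0.    -0.001 -1.   ]] 74.99672962719484
[[ 0.26  0.93  0.25]
 [ 0.97 -0.25 -0.07]
 [-0.    0.26 -0.96]]
```

The three look-alikes in the top view are turquoise (203,252), steel with a blue grip (280,247) and orange (345,267). The steel one at (280,247) is the one meant. In the enlarged crop its grip is blue and its notch is on the left (+y) edge, which is also the keeper's side. Next I hover over it for a closer look with the wrist camera.

Call:
step_arm(
  series=[
    [[0.045, 0.03, -0.04, 0, 4], [0.045, 0.05, -0.07, 0, 8], [0.045, 0.07, -0.1, 0, 12], [0.045, 0.09, -0.13, 0, 16], [0.045, 0.11, -0.16, 0, 20], [0.045, 0.13, -0.19, 0, 24], [0.045, 0.15, -0.22, 0, 26], [0.045, 0.17, -0.25, 0, 26], [0.045, 0.19, -0.28, 0, 26], [0.045, 0.21, -0.31, -0.01, 26], [0.045, 0.23, -0.34, -0.02, 26], [0.045, 0.25, -0.37, -0.03, 26], [0.045, 0.27, -0.395, -0.04, 26], [0.045, 0.291, -0.414, -0.04, 26], [0.045, 0.291, -0.414, -0.04, 26]],
  ],
  squeeze=15,
)

```text
clock: 1.45
position: [0.4562, 0.1842, 0.1999]
ee_rot: [-0.29, 3.127, -0.005]
force: [-0.9, 0.1, -0.8]
width: 0.49
```

Run:
```python
from h import *
s=observe();M=R.from_rotvec(s['ee_rot']).as_matrix();print(s['position'],yaw(M[:,1]))
im,d,p=grab('wrist','w1.png');P=cloud(p,d);h=hsv(im)
b=(h[:,:,0]>105)&(h[:,:,0]<125)&(h[:,:,1]>150)&(h[:,:,2]>60)
print(blob(b)[:3]); 
t=P[b]; t=t[(t[:,2]>.04)&(t[:,2]<.052)];print(len(t),cv2.minAreaRect(t[:,:2].astype(np.float32)*1000),t[:,2].mean())
im,d,p=grab('top');P=cloud(p,d);np.savez('w.npz',im=im)
```

```text
[0.45616361 0.18419253 0.19994723] 100.57951410434596
[(np.int32(358), (np.float64(323.4), np.float64(178.2)), (np.int32(319), np.int32(159), np.int32(10), np.int32(38)))]
277 ((451.133056640625, 187.0081787109375), (28.453275680541992, 9.142956733703613), 10.636091232299805) 0.04512787430842032
```

View pics/w1.png

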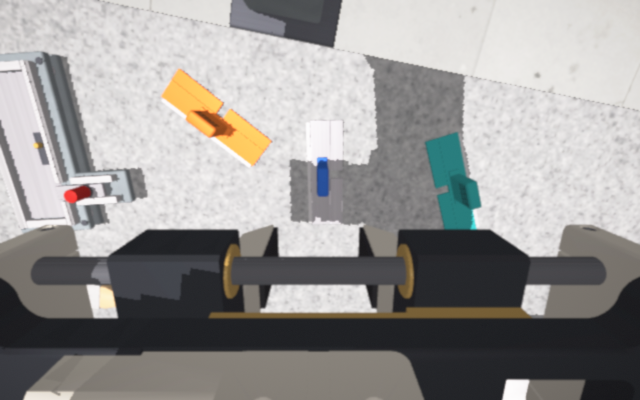

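The wrist view shows the blade upright in the picture, with its grip at (323,178) and aligned with the jaws (yaw about 10.6°). Grip position averages to about (0.452, 0.188). I'll descend and grip.

Call:
step_arm(
  series=[
    [[0.045, -0.004, 0.004, -0.03, 0], [0.045, -0.004, 0.004, -0.065, 0], [0.045, -0.004, 0.004, -0.1, 0], [0.045, -0.004, 0.004, -0.13, 0], [0.045, -0.004, 0.004, -0.155, 0], [0.045, -0.004, 0.004, -0.171, 0], [0.045, -0.004, 0.004, -0.171, 0], [0.045, -0.004, 0.004, -0.171, 0], [0.045, -0.004, 0.004, -0.171, 0], [0.0, -0.004, 0.004, -0.171, 0], [0.0, -0.004, 0.004, -0.171, 0], [0.0, -0.004, 0.004, -0.171, 0], [0.0, -0.004, 0.004, -0.171, 0], [0.0, -0.004, 0.004, -0.171, 0], [0.0, -0.004, 0.004, -0.171, 0]],
  ],
  squeeze=15,
)

```text
clock: 2.8
position: [0.4494, 0.1923, 0.0294]
ee_rot: [-0.296, 3.127, -0.002]
force: [-1.1, -2.6, 5.4]
width: 0.131
```

Call:
step_arm(
  series=[
    [[0.0, 0, 0, 0.02, 0], [0.0, 0, 0, 0.04, 0], [0.0, 0, 0, 0.07, 0], [0.0, 0, 0, 0.1, 0], [0.0, 0, 0, 0.12, 0], [0.0, 0, 0, 0.12, 0], [0.0, 0, 0, 0.12, 0], [0.0, 0, 0, 0.12, 0]],
  ],
  squeeze=25,
)

```text
clock: 3.47
position: [0.4488, 0.1921, 0.1485]
ee_rot: [0.296, -3.127, 0.003]
force: [-0.9, 0.1, -1.2]
width: 0.127
```

Run:
```python
from h import *
s=observe();M=R.from_rotvec(s['ee_rot']).as_matrix();print(s['position'],s['force'],s['width'],yaw(M[:,1]))
im,d,p=grab('wrist','w2.png')
im,d,p=grab('side')
u=proj(p,s['position'])[0].astype(int);print(u)
a=cv2.resize(im[u[1]-60:u[1]+60,u[0]-80:u[0]+80],None,fx=5,fy=5,interpolation=cv2.INTER_CUBIC)
cv2.imwrite('pics/s2.png',a[:,:,::-1])
im,d,p=grab('top','t2.png')
```

```text
[0.44875494 0.19207288 0.1485303 ] [-0.89606217  0.1320249  -1.19255319] 0.12717270782601456 100.82435448115419
[379 170]
```

View pics/w2.png

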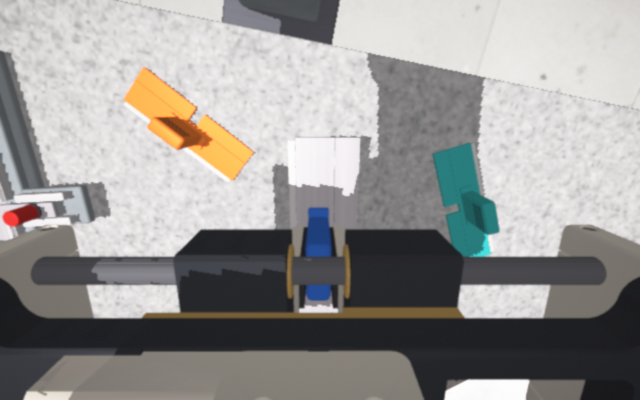

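View pics/s2.png

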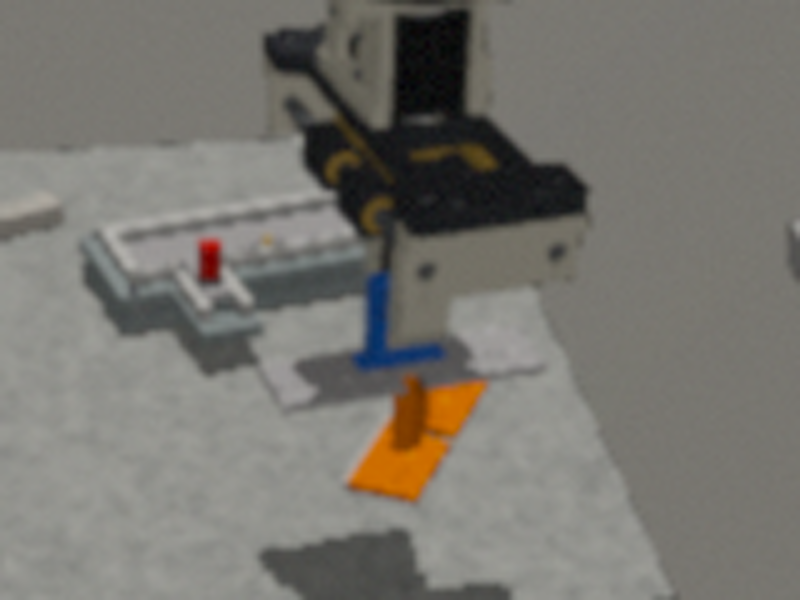

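View pics/t2.png

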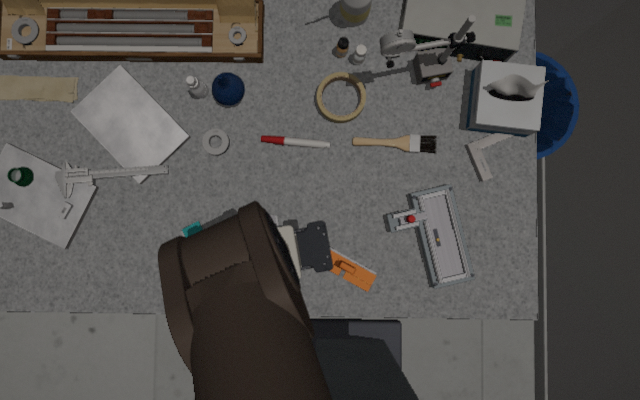

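The blade is held level (side crop: grip in jaws, plate horizontal, orange one untouched). Next I move beside the holder for a wrist view that shows both the holder and the held blade.

Call:
step_arm(
  series=[
    [[0.0, 0.01, -0.03, 0.01, 1], [0.0, 0.02, -0.055, 0.02, 2], [0.0, 0.035, -0.08, 0.03, 2.5], [0.0, 0.045, -0.105, 0.04, 2.5], [0.0, 0.055, -0.13, 0.05, 2.5], [0.0, 0.065, -0.155, 0.05, 2.5], [0.0, 0.075, -0.175, 0.05, 2.5], [0.0, 0.08, -0.19, 0.05, 2.5], [0.0, 0.08, -0.19, 0.05, 2.5], [0.0, 0.08, -0.19, 0.05, 2.5], [0.0, 0.08, -0.19, 0.05, 2.5]],
  ],
)

```text
clock: 4.53
position: [0.528, 0.0026, 0.1972]
ee_rot: [0.364, -3.117, 0.003]
force: [-0.5, 0.2, -0.7]
width: 0.131
```

Run:
```python
from h import *
s=observe();M=R.from_rotvec(s['ee_rot']).as_matrix();print(s['position'],s['force'],yaw(M[:,1]),M[:,2])
im,d,p=grab('wrist','w3.png');np.savez('w3.npz',im=im,d=d,pos=s['position'],M=M,K=p['intrinsics'],c=p['position'],a=p['attitude'])
a=cv2.resize(im[0:230,60:380],None,fx=2.5,fy=2.5,interpolation=cv2.INTER_CUBIC)
cv2.imwrite('pics/w3c.png',a[:,:,::-1])
```

```text
[0.527994   0.00258814 0.19723137] [-0.53860303  0.22041916 -0.69731982] 103.33821575231728 [-0.00338694 -0.00237268 -0.99999145]
```

View pics/w3c.png

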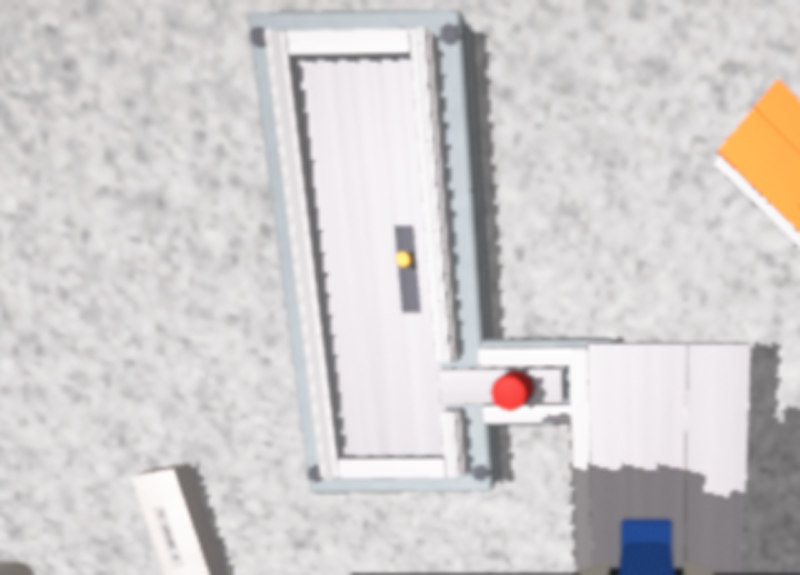

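Run:
```python
from h import *
z=np.load('w3.npz');im,d=z['im'],z['d'];p=dict(intrinsics=z['K'],position=z['c'],attitude=z['a'])
P=cloud(p,d);h=hsv(im);g=im.mean(2)
cr=lambda c,r:(60+(c+.5)/2.5-.5,(r+.5)/2.5-.5)
dark=(g<95); dark[:, :155]=0; dark[:,270:]=0; dark[210:]=0
for o in blob(dark,6): print('dark',o, P[int(o[1][1]),int(o[1][0])].round(4))
y=(h[:,:,0]>15)&(h[:,:,0]<35)&(h[:,:,1]>110);y[:,:190]=0;y[:,250:]=0;y[215:]=0
print('pin',blob(y,4)); 
u,v=blob(y,4)[0][1];pin=ray(p,(u,v),0.030)[0];print(pin)
red=((h[:,:,0]<6)|(h[:,:,0]>174))&(h[:,:,1]>150);red[:,:220]=0;red[:,300:]=0;red[215:]=0
print('red',blob(red,4)); t=P[red];t=t[t[:,2]>.05];print('knob depth',t.min(0),t.max(0),t.mean(0))
print('knobray',ray(p,blob(red,4)[0][1],.0565))
for n,c in dict(A=(259,37),B=(449,33),C=(315,473),D=(481,472)).items():
    u=cr(*c);print(n,P[int(round(u[1])),int(round(u[0]))].round(4))
# floor, wall heights
for c in [(370,150),(350,350),(280,200),(440,200),(350,40),(390,467),(265,200),(455,200),(650,400),(700,400)]:
    u=cr(*c);print(c,P[int(round(u[1])),int(round(u[0]))].round(4))
```

```text
dark (np.int32(17), (np.float64(268.2), np.float64(150.9)), (np.int32(266), np.int32(149), np.int32(5), np.int32(5))) [ 0.5026 -0.0532  0.0481]
dark (np.int32(6), (np.float64(246.5), np.float64(15.0)), (np.int32(246), np.int32(14), np.int32(2), np.int32(3))) [ 0.3866 -0.1019  0.0179]
pin [(np.int32(22), (np.float64(223.1), np.float64(104.3)), (np.int32(221), np.int32(102), np.int32(5), np.int32(6)))]
[ 0.47173096 -0.1069843   0.03      ]
red [(np.int32(163), (np.float64(265.7), np.float64(156.7)), (np.int32(259), np.int32(150), np.int32(15), np.int32(14)))]
knob depth [ 0.50253889 -0.06053961  0.05006881] [ 0.5140254  -0.04840837  0.05752402] [ 0.50803434 -0.0546315   0.0553886 ]
knobray [[ 0.5080371  -0.05299584  0.0565    ]]
A [ 0.4054 -0.1746  0.0259]
B [ 0.3881 -0.1066  0.025 ]
C [ 0.567  -0.1335  0.0258]
D [ 0.5499 -0.0654  0.0245]
(370, 150) [ 0.4347 -0.1296  0.0229]
(350, 350) [ 0.5124 -0.1266  0.0238]
(280, 200) [ 0.4609 -0.1611  0.0239]
(440, 200) [ 0.4467 -0.0977  0.0322]
(350, 40) [ 0.4    -0.139   0.0309]
(390, 467) [ 0.5547 -0.1014  0.031 ]
(265, 200) [ 4.626e-01 -1.784e-01 -1.000e-04]
(455, 200) [ 0.445  -0.0945  0.023 ]
(650, 400) [ 0.483  -0.0072  0.1711]
(700, 400) [0.4804 0.0037 0.1711]
```

Run:
```python
from h import *
z=np.load('w3.npz');im,d=z['im'],z['d'];p=dict(intrinsics=z['K'],position=z['c'],attitude=z['a']);pos=z['pos'];M=z['M']
P=cloud(p,d)
a=np.radians(14.27);ex=np.array([np.cos(a),np.sin(a),0]);ey=np.array([-ex[1],ex[0],0])
C=np.array([.4776,-.12,.024])
H=(P-C)@np.c_[ex,ey,[0,0,1]]
# holder frame profile across y for |x|<40
m=(H[...,0]>-55)*1&(H[...,0]<.03)&(H[...,0]>-.055)&(abs(H[...,1])<.05)
q=H[m.astype(bool)]
bins=np.arange(-.046,.047,.002)
for b in bins:
    s=q[(q[:,1]>=b)&(q[:,1]<b+.002)]
    if len(s): print(round(b*1000+1),len(s),(np.percentile(s[:,2],[10,50,90])*1000).round(1))
# blade in tool axes
bx=-M[:,0] if M[0,0]<0 else M[:,0]; by=M[:,1]
B=(P-pos)@np.c_[bx,by,[0,0,1]]
m=(abs(B[...,2]+.026)<.006)&(abs(B[...,1])<.05)&(B[...,0]<-0.02)&(B[...,0]>-.09)
q=B[m];print('blade',len(q),q.min(0),q.max(0),cv2.minAreaRect(q[:,:2].astype(np.float32)*1000),np.median(q[:,2]))
v,u=np.nonzero(m);print(u.min(),u.max(),v.min(),v.max())
for lo in(-.06,-.055,-.05,-.045):
    s=q[(q[:,0]>lo)&(q[:,0]<lo+.004)];
    if len(s):print(lo,np.percentile(s[:,1],[0,2,98,100]).round(4),s[:,2].mean().round(4))
```

```text
-41 1 [-2.2 -2.2 -2.2]
-39 119 [-1.9 -1.  -0.4]
-37 181 [-1.6 -0.5  0.3]
-35 178 [-1.4 -0.5  0.4]
-33 16 [-0.5  0.1  1.1]
-31 25 [6.5 7.  7.4]
-29 99 [7.6 8.7 9.8]
-27 243 [ 7.8  9.1 10.2]
-25 225 [6.6 7.9 9.4]
-23 493 [-0.8  4.4  7.8]
-21 182 [-1.3 -0.3  0.6]
-19 181 [-1.4 -0.2  0.6]
-17 188 [-1.3 -0.4  0.6]
-15 181 [-1.4 -0.4  0.6]
-13 168 [-1.3 -0.3  0.7]
-11 181 [-1.2 -0.4  0.7]
-9 185 [-1.1 -0.3  0.5]
-7 182 [-1.4 -0.4  0.5]
-5 185 [-1.5 -0.5  0.6]
-3 171 [-1.3 -0.4  0.6]
-1 184 [-1.5 -0.4  0.6]
1 182 [-1.2 -0.3  0.5]
3 180 [-1.3 -0.4  0.6]
5 185 [-1.3 -0.4  0.7]
7 170 [-1.3 -0.5  0.6]
9 174 [-1.2 -0.1  0.8]
11 183 [-1.2 -0.3  0.9]
13 180 [-1.2 -0.2  1. ]
15 192 [-1.2 -0.2  0.9]
17 183 [-1.4 -0.4  0.5]
19 182 [-1.3 -0.4  0.5]
21 39 [-0.9 -0.2  0.5]
23 135 [6.3 7.2 7.9]
25 157 [7.2 8.1 9. ]
27 175 [ 8.4  9.2 10.1]
29 263 [6.2 8.1 9.9]
31 353 [-1.2  0.4  6.7]
33 173 [-1.6 -0.7  0.3]
35 186 [-1.6 -0.6  0.3]
37 193 [-1.8 -0.6  0.3]
39 561 [-22.3  -7.9  -0.6]
41 180 [-25.6 -24.5 -20.3]
43 156 [-25.5 -24.6 -23.5]
45 157 [-25.6 -24.5 -23.4]
47 161 [-25.5 -24.8 -23.6]
blade 4712 [-0.05868795 -0.01697242 -0.02987395] [-0.02003575  0.02311761 -0.02383607] ((-39.35169982910156, 3.057666778564453), (38.63887023925781, 40.06486892700195), 0.09279574453830719) -0.026047286596393465
289 360 137 204
-0.06 [-0.0165 -0.0129  0.0222  0.023 ] -0.0262
-0.055 [-0.0166 -0.0159  0.022   0.023 ] -0.026
-0.05 [-0.0167 -0.0161  0.0221  0.0227] -0.0261
-0.045 [-0.0168 -0.0162  0.0223  0.023 ] -0.0262
```

```bash
cat > tgt.py <<'E'
from h import *
a=np.radians(14.27);ex=np.array([np.cos(a),np.sin(a)]);ey=np.array([-ex[1],ex[0]]);C=np.array([.4776,-.12])
def st():
    s=observe();M=R.from_rotvec(s['ee_rot']).as_matrix();q=s['position'][:2]-C
    print('t',round(s['clock'],2),'pos',s['position'].round(4),'hold mm',(q@ex*1000).round(2),(q@ey*1000).round(2),'yaw',round(yaw(M[:,1]),2),'F',s['force'].round(1),'w',round(s['width']*91.8,1)); return s
def to(x,y,z):
    s=st();t=C+(x*ex+y*ey)/1000
    print('shift',np.r_[t-s['position'][:2],z-s['position'][2]].round(4))
E
python3 -c "
from tgt import *
to(-5.1,-3,.1)"
```

```text
t 4.58 pos [0.528  0.003  0.1974] hold mm 79.17 106.74 yaw 103.39 F [-0.9 -0.3 -1.4] w 11.8
shift [-0.0546 -0.1271 -0.0974]
```

Call:
step_arm(
  series=[
    [[0.0, -0.01, -0.025, 0, 0.9], [0.0, -0.02, -0.05, 0, 0.9], [0.0, -0.033, -0.078, -0.01, 0.9], [0.0, -0.045, -0.103, -0.03, 0.9], [0.0, -0.0546, -0.122, -0.05, 0.9], [0.0, -0.0546, -0.1271, -0.075, 0.9], [0.0, -0.0546, -0.1271, -0.095, 0.9], [0.0, -0.0546, -0.1271, -0.11, 0.9], [0.0, -0.0546, -0.1271, -0.11, 0.9], [0.0, -0.0546, -0.1271, -0.11, 0.9], [0.0, -0.0546, -0.1271, -0.11, 0.9]],
  ],
)

```text
clock: 5.5
position: [0.474, -0.1235, 0.0881]
ee_rot: [0.392, -3.114, 0.003]
force: [-0.6, -0.3, -0.5]
width: 0.127
```

Run:
```python
from tgt import *
im,d,p=grab('side')
to(-5.1,-3,.064)
u=proj(p,observe()['position'])[0].astype(int);print(u)
a=cv2.resize(im[u[1]-40:u[1]+45,u[0]-60:u[0]+60],None,fx=6.5,fy=6.5,interpolation=cv2.INTER_CUBIC)
cv2.imwrite('pics/s4.png',a[:,:,::-1])
```

```text
t 5.55 pos [ 0.4743 -0.1237  0.0884] hold mm -4.13 -2.75 yaw 104.35 F [ 0.2  0.  -1.4] w 11.6
shift [-0.0009 -0.0005 -0.0244]
[350 136]
```

View pics/s4.png

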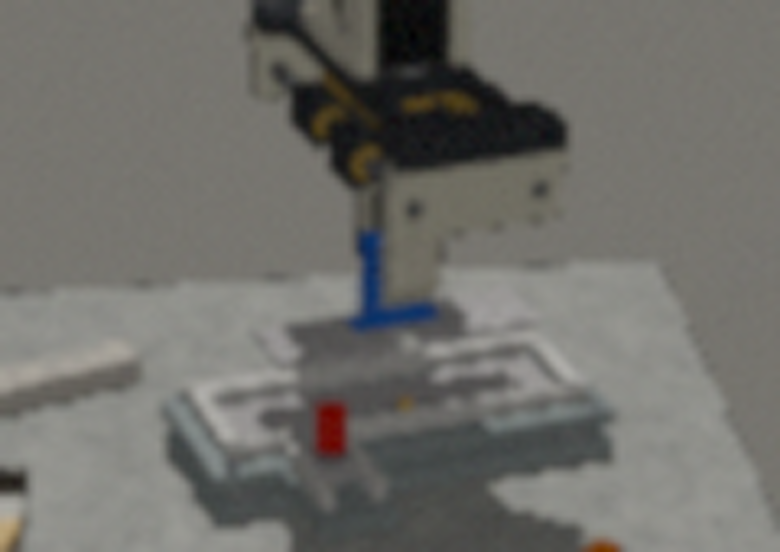

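The blade hangs level over the channel, its sides parallel to the walls. I'll lower it to just above pin height, then feel.

Call:
step_arm(
  series=[
    [[0.0, -0.001, -0.0005, -0.006, 0], [0.0, -0.001, -0.0005, -0.012, 0], [0.0, -0.001, -0.0005, -0.018, 0], [0.0, -0.001, -0.0005, -0.023, 0], [0.0, -0.001, -0.0005, -0.026, 0], [0.0, -0.001, -0.0005, -0.026, 0], [0.0, -0.001, -0.0005, -0.026, 0]],
  ],
)

```text
clock: 6.13
position: [0.4731, -0.1242, 0.0621]
ee_rot: [0.392, -3.115, 0.003]
force: [0.0, -0.1, -0.2]
width: 0.13
```

```bash
python3 -c "
from tgt import *
to(-5.1,-3,.0587)"
```

```text
t 6.13 pos [ 0.4731 -0.1242  0.0621] hold mm -5.42 -3.0 yaw 104.34 F [ 0.  -0.1 -0.2] w 12.0
shift [ 0.0003  0.0001 -0.0034]
```

Call:
step_arm(
  series=[
    [[0.0, 0.0003, 0, -0.001, 0], [0.0, 0.0003, 0, -0.002, 0], [0.0, 0.0003, 0, -0.003, 0], [0.0, 0.0003, 0, -0.003, 0], [0.0, 0.0003, 0, -0.003, 0]],
  ],
)

```text
clock: 6.55
position: [0.4734, -0.1242, 0.0592]
ee_rot: [0.392, -3.115, 0.003]
force: [0.4, -0.9, -1.3]
width: 0.129
```

Call:
step_arm(
  series=[
    [[0.0, 0, 0, -0.0005, 0], [0.0, 0, 0, -0.001, 0], [0.0, 0, 0, -0.001, 0], [0.0, 0, 0, -0.001, 0]],
  ],
)

```text
clock: 6.88
position: [0.4734, -0.1242, 0.0581]
ee_rot: [0.392, -3.115, 0.003]
force: [-0.4, 0.0, -1.5]
width: 0.132
```

Call:
step_arm(
  series=[
    [[0.0, 0, 0, -0.0005, 0], [0.0, 0, 0, -0.001, 0], [0.0, 0, 0, -0.001, 0], [0.0, 0, 0, -0.001, 0]],
  ],
)

```text
clock: 7.22
position: [0.4733, -0.1242, 0.0571]
ee_rot: [0.392, -3.115, 0.003]
force: [-0.4, -0.7, -1.6]
width: 0.13
```

Call:
step_arm(
  series=[
    [[0.0, 0, 0, -0.0005, 0], [0.0, 0, 0, -0.001, 0], [0.0, 0, 0, -0.001, 0], [0.0, 0, 0, -0.001, 0]],
  ],
)

```text
clock: 7.55
position: [0.4733, -0.1242, 0.0561]
ee_rot: [0.392, -3.114, 0.003]
force: [-0.1, 0.1, -1.0]
width: 0.13
```

Call:
step_arm(
  series=[
    [[0.0, 0, 0, -0.0005, 0], [0.0, 0, 0, -0.001, 0], [0.0, 0, 0, -0.001, 0], [0.0, 0, 0, -0.001, 0]],
  ],
)

```text
clock: 7.88
position: [0.4733, -0.1242, 0.055]
ee_rot: [0.392, -3.114, 0.003]
force: [0.1, -0.1, -1.4]
width: 0.129
```

Call:
step_arm(
  series=[
    [[0.0, 0, 0, -0.0005, 0], [0.0, 0, 0, -0.001, 0], [0.0, 0, 0, -0.001, 0], [0.0, 0, 0, -0.001, 0]],
  ],
)

```text
clock: 8.22
position: [0.4732, -0.1242, 0.054]
ee_rot: [0.392, -3.114, 0.003]
force: [0.5, -0.4, -1.1]
width: 0.131
```

Call:
step_arm(
  series=[
    [[0.0, 0, 0, -0.0003, 0], [0.0, 0, 0, -0.0006, 0], [0.0, 0, 0, -0.0006, 0], [0.0, 0, 0, -0.0006, 0]],
  ],
)

```text
clock: 8.55
position: [0.4733, -0.1243, 0.0535]
ee_rot: [0.392, -3.114, 0.003]
force: [-0.6, 0.6, 1.4]
width: 0.129
```

Call:
step_arm(
  series=[
    [[0.0, 0, 0, -0.0003, 0], [0.0, 0, 0, -0.0006, 0], [0.0, 0, 0, -0.0006, 0], [0.0, 0, 0, -0.0006, 0]],
  ],
)

```text
clock: 8.88
position: [0.4732, -0.1243, 0.0529]
ee_rot: [0.392, -3.114, 0.003]
force: [-2.2, -0.1, 2.6]
width: 0.128
```

Contact came at TCP z ≈ 0.0535, about where the floor should be (pin-top contact would have been near 0.0597). I'll check with the side camera, then let go.

Run:
```python
from tgt import *
im,d,p=grab('side')
st()
u=proj(p,observe()['position'])[0].astype(int)
a=cv2.resize(im[u[1]-25:u[1]+45,u[0]-55:u[0]+55],None,fx=7,fy=7,interpolation=cv2.INTER_CUBIC)
cv2.imwrite('pics/s5.png',a[:,:,::-1])
```

```text
t 8.93 pos [ 0.4732 -0.1243  0.0529] hold mm -5.28 -3.05 yaw 104.33 F [-2.  -0.4  3.5] w 11.8
```

View pics/s5.png

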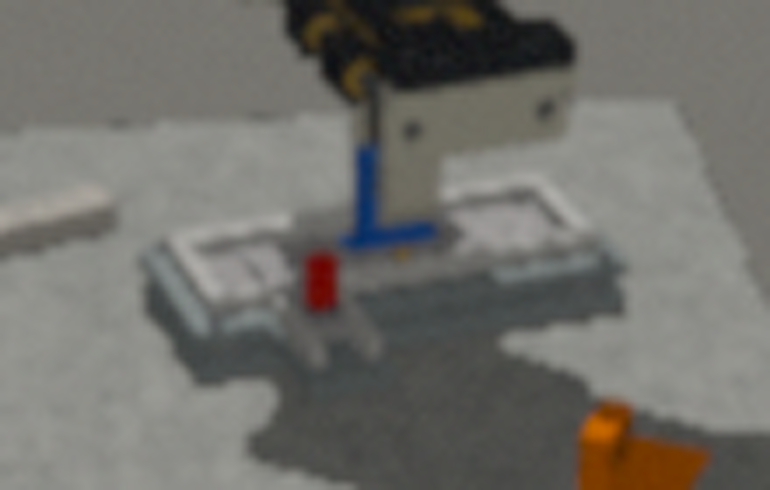

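The blade lies in the channel and the brass pin shows at its edge (crop 400,253). Releasing and rising.

Call:
step_arm(
  series=[
    [[0.0, 0, 0, 0.0003, 0], [0.03, 0, 0, 0.0003, 0], [0.03, 0, 0, 0.0003, 0], [0.03, 0, 0, 0.0003, 0], [0.03, 0, 0, 0.0003, 0], [0.03, 0, 0, 0.0003, 0]],
  ],
)

```text
clock: 9.43
position: [0.4733, -0.1243, 0.0532]
ee_rot: [0.392, -3.114, 0.003]
force: [0.4, -0.1, 0.1]
width: 0.325
```

Call:
step_arm(
  series=[
    [[0.03, 0, 0, 0.015, 0], [0.03, 0, 0, 0.04, 0], [0.03, 0.01, 0.0, 0.07, 0], [0.03, 0.03, 0.03, 0.1, 0], [0.03, 0.05, 0.06, 0.12, 0], [0.03, 0.06, 0.09, 0.14, 0], [0.03, 0.06, 0.12, 0.14, 0], [0.03, 0.06, 0.12, 0.14, 0], [0.03, 0.06, 0.12, 0.14, 0], [0.03, 0.06, 0.12, 0.14, 0]],
  ],
)

```text
clock: 10.27
position: [0.5328, -0.0049, 0.1928]
ee_rot: [0.392, -3.114, 0.004]
force: [0.1, -0.4, -0.4]
width: 0.327
```

Run:
```python
from tgt import *
s=st()
im,d,p=grab('wrist','w6.png')
P=cloud(p,d)
H=(P-np.r_[C,.024])@np.c_[np.r_[ex,0],np.r_[ey,0],[0,0,1]]
m=(H[...,0]>-.08)&(H[...,0]<.08)&(abs(H[...,1])<.025)
def z(x0,x1,y0,y1):
    q=H[(H[...,0]>x0)&(H[...,0]<x1)&(H[...,1]>y0)&(H[...,1]<y1)];return len(q),(np.percentile(q[:,2],[10,50,90])*1000).round(1)
for x in range(-75,76,10): print(x,[z((x-3)/1e3,(x+3)/1e3,y0/1e3,(y0+6)/1e3) for y0 in(-18,12)])
v,u=np.nonzero(m);a,b,c,e=max(v.min()-15,0),v.max()+15,u.min()-15,u.max()+70
f=min(800/(e-c),600/(b-a));o=cv2.resize(im[a:b,c:e],None,fx=f,fy=f,interpolation=cv2.INTER_CUBIC)
cv2.imwrite('pics/w6c.png',o[:,:,::-1])
h=hsv(im);red=((h[:,:,0]<6)|(h[:,:,0]>174))&(h[:,:,1]>150);red&=(abs(H[...,0]-.046)<.02)&(H[...,1]>.02)&(H[...,1]<.08)
print(blob(red,4));q=ray(p,blob(red,4)[0][1],.0565)[0][:2]-C;print('knob hold',q@ex,q@ey)
```

```text
t 10.27 pos [ 0.5328 -0.0049  0.1928] hold mm 81.84 98.0 yaw 104.34 F [ 0.1 -0.4 -0.4] w 30.0
-75 [(64, array([-0.9,  2.9,  7.9])), (62, array([-0.7,  1.6,  7.8]))]
-65 [(34, array([-1.3,  0. ,  2.9])), (40, array([-1.7,  0.1,  3.4]))]
-55 [(43, array([1.4, 3. , 4.1])), (44, array([2.3, 3.5, 4.4]))]
-45 [(40, array([1.4, 3.1, 4.1])), (45, array([2.6, 3.3, 4.3]))]
-35 [(38, array([1.2, 3. , 4.4])), (44, array([2.7, 3.6, 4.5]))]
-25 [(28, array([1.3, 3.5, 4.4])), (42, array([2.7, 3.3, 3.9]))]Traceback (most recent call last):
  File "<stdin>", line 9, in <module>
  File "<stdin>", line 8, in z
    return _quantile_unchecked(
        a, q, axis, out, overwrite_input, method, keepdims, weights)
    return _ureduce(a,
                    func=_quantile_ureduce_func,
    ...<5 lines>...
                    overwrite_input=overwrite_input,
                    method=method)
    r = func(a, **kwargs)
    result = _quantile(arr,
                       quantiles=q,
    ...<2 lines>...
                       out=out,
                       weights=wgt)
    slices_having_nans = np.isnan(arr[-1, ...])
                                  ~~~^^^^^^^^^
IndexError: index -1 is out of bounds for axis 0 with size 0
```

Run:
```python
from tgt import *
s=st()
im,d,p=grab('wrist','w7.png')
P=cloud(p,d)
H=(P-np.r_[C,.024])@np.c_[np.r_[ex,0],np.r_[ey,0],[0,0,1]]
def z(x0,x1,y0,y1):
    q=H[(H[...,0]>x0)&(H[...,0]<x1)&(H[...,1]>y0)&(H[...,1]<y1)]
    return (np.percentile(q[:,2],[10,50,90])*1000).round(1) if len(q) else None
for x in range(-65,66,10): print(x,[z((x-3)/1e3,(x+3)/1e3,y0/1e3,(y0+6)/1e3) for y0 in(-18,12)])
m=(abs(H[...,0])<.08)&(abs(H[...,1])<.025)&(abs(H[...,2])<.02)
v,u=np.nonzero(m);a,b,c,e=max(v.min()-15,0),min(v.max()+15,300),max(u.min()-15,0),u.max()+70
f=min(800/(e-c),600/(b-a));o=cv2.resize(im[a:b,c:e],None,fx=f,fy=f,interpolation=cv2.INTER_CUBIC)
cv2.imwrite('pics/w7c.png',o[:600,:800,::-1])
h=hsv(im);red=((h[:,:,0]<6)|(h[:,:,0]>174))&(h[:,:,1]>150);red&=(abs(H[...,0]-.046)<.02)&(H[...,1]>.02)&(H[...,1]<.08)
print(blob(red,4));q=ray(p,blob(red,4)[0][1],.0565)[0][:2]-C;print('knob hold',q@ex,q@ey)
```

```text
t 10.32 pos [ 0.5327 -0.0056  0.1928] hold mm 81.61 97.32 yaw 104.26 F [-0.5 -0.5  0.6] w 30.2
-65 [array([-0.6,  0.2,  3.4]), array([-1. ,  0.1,  3.6])]
-55 [array([1.4, 3.2, 4.1]), array([2.6, 3.2, 4.5])]
-45 [array([1.4, 2.9, 4. ]), array([2.6, 3.6, 4.4])]
-35 [array([1.8, 2.8, 4.2]), array([2.3, 3.4, 4.5])]
-25 [array([1.8, 3. , 4.2]), array([2.7, 3.4, 4.4])]
-15 [None, array([2.4, 3.4, 4.1])]
-5 [None, array([-1.5,  0.2,  5.8])]
5 [None, array([2.5, 3.2, 4.2])]
15 [array([0.8, 2.9, 4. ]), array([2.6, 3.4, 4.5])]
25 [array([1.5, 2.7, 3.8]), array([2.6, 3.3, 4.4])]
35 [array([1.5, 2.8, 4.3]), array([2.5, 3.3, 4. ])]
45 [array([1.1, 2.7, 3.8]), array([223.1, 232.7, 239.7])]
55 [array([-0.3,  2.4,  3.6]), array([  3. , 232. , 240.8])]
65 [array([-1.5, -0.7,  0.5]), array([ -0.3, 229.8, 237.3])]
[(np.int32(166), (np.float64(274.7), np.float64(153.9)), (np.int32(268), np.int32(147), np.int32(15), np.int32(15)))]
knob hold 0.046128220881978 0.056940146126982796
```

View pics/w7c.png

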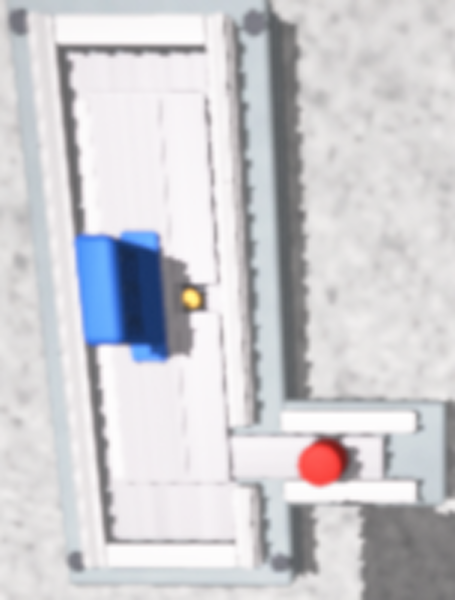

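The blade lies flat: its top is about 3–3.5 mm above the floor all along (4 mm nominal, with this camera's -0.4 mm bias on the floor), and the brass pin sits inside the notch (crop 191,298). The knob is still open at (46.1, 56.9) mm. Next, the keeper.

```bash
python3 -c "
from tgt import *
to(46,57,.054)"
```

```text
t 10.37 pos [ 0.5327 -0.0059  0.1928] hold mm 81.57 97.01 yaw 104.21 F [-0.3 -0.9 -1.3] w 30.1
shift [-0.0246 -0.0475 -0.1388]
```

Call:
step_arm(
  series=[
    [[0.04, -0.012, -0.024, -0.02, 0], [0.04, -0.0246, -0.0475, -0.04, 0], [0.04, -0.0246, -0.0475, -0.07, 0], [0.04, -0.0246, -0.0475, -0.095, 0], [0.04, -0.0246, -0.0475, -0.11, 0], [0.04, -0.0246, -0.0475, -0.11, 0], [0.04, -0.0246, -0.0475, -0.11, 0], [0.04, -0.0246, -0.0475, -0.11, 0]],
  ],
)

```text
clock: 11.03
position: [0.5086, -0.0541, 0.0836]
ee_rot: [0.387, -3.115, 0.005]
force: [0.4, -0.6, -0.6]
width: 0.432
```

```bash
python3 -c "
from tgt import *
to(46,57,.054)"
```

```text
t 11.03 pos [ 0.5086 -0.0541  0.0836] hold mm 46.28 56.19 yaw 104.15 F [ 0.4 -0.6 -0.6] w 39.7
shift [-0.0005  0.0007 -0.0296]
```

Call:
step_arm(
  series=[
    [[0.04, -0.0005, 0.0007, -0.01, 0], [0.04, -0.0005, 0.0007, -0.02, 0], [0.04, -0.0005, 0.0007, -0.0295, 0], [0.04, -0.0005, 0.0007, -0.0295, 0], [0.04, -0.0005, 0.0007, -0.0295, 0], [0.0, -0.0005, 0.0007, -0.0295, 0], [0.0, -0.0005, 0.0007, -0.0295, 0], [0.0, -0.0005, 0.0007, -0.0295, 0], [0.0, -0.0005, 0.0007, -0.0295, 0], [0.0, -0.0005, 0.0007, -0.0295, 0]],
  ],
  squeeze=5,
)

```text
clock: 11.87
position: [0.5086, -0.0544, 0.0544]
ee_rot: [0.386, -3.116, 0.007]
force: [1.0, -1.4, 0.4]
width: 0.15
```

```bash
python3 -c "
from tgt import *
to(46,34.5,.054)"
```

```text
t 11.87 pos [ 0.5086 -0.0544  0.0544] hold mm 46.22 55.91 yaw 104.11 F [ 1.  -1.4  0.4] w 13.7
shift [ 0.0051 -0.0208 -0.0004]
```

Call:
step_arm(
  series=[
    [[0.0, 0.0005, -0.002, 0, 0], [0.0, 0.001, -0.004, 0, 0], [0.0, 0.0015, -0.006, 0, 0], [0.0, 0.002, -0.008, 0, 0], [0.0, 0.0025, -0.01, 0, 0], [0.0, 0.003, -0.012, 0, 0], [0.0, 0.0035, -0.014, 0, 0], [0.0, 0.004, -0.016, 0, 0], [0.0, 0.0045, -0.018, 0, 0], [0.0, 0.005, -0.02, 0, 0], [0.0, 0.0054, -0.0213, 0, 0], [0.0, 0.0054, -0.0215, 0, 0], [0.0, 0.0054, -0.0215, 0, 0]],
  ],
)

```text
clock: 12.95
position: [0.514, -0.0759, 0.0544]
ee_rot: [0.386, -3.116, 0.006]
force: [-1.5, 2.9, 0.9]
width: 0.146
```

```bash
python3 -c "
from tgt import *
to(46,34,.054)"
```

```text
t 12.95 pos [ 0.514  -0.0759  0.0544] hold mm 46.11 33.82 yaw 104.11 F [-1.5  2.9  0.9] w 13.4
shift [-0.0002  0.0002 -0.0004]
```

Call:
step_arm(
  series=[
    [[0.0, 0.0001, -0.0005, 0, 0], [0.0, 0.0003, -0.001, 0, 0], [0.0, 0.0003, -0.001, 0, 0], [0.0, 0.0003, -0.001, 0, 0]],
  ],
)

```text
clock: 13.28
position: [0.514, -0.076, 0.0543]
ee_rot: [0.387, -3.115, 0.005]
force: [-1.7, 5.6, 1.3]
width: 0.152
```

At the stop (no further motion, force up to 5.6 N). I'll open and rise.

Call:
step_arm(
  series=[
    [[0.0, 0, 0.0005, 0, 0], [0.04, 0, 0.0005, 0, 0], [0.04, 0, 0.0005, 0, 0], [0.04, 0, 0.0005, 0, 0], [0.04, 0, 0.0005, 0, 0], [0.04, 0, 0.0005, 0, 0], [0.04, 0, 0.0005, 0.015, 0], [0.04, 0, 0.0005, 0.04, 0], [0.04, 0, 0.0005, 0.07, 0], [0.04, 0.01, 0.02, 0.1, 0], [0.04, 0.02, 0.05, 0.14, 0], [0.04, 0.02, 0.08, 0.14, 0], [0.04, 0.02, 0.08, 0.14, 0], [0.04, 0.02, 0.08, 0.14, 0]],
  ],
)

```text
clock: 14.45
position: [0.5344, 0.0066, 0.1949]
ee_rot: [0.394, -3.116, 0.004]
force: [-0.7, -0.3, -0.9]
width: 0.439
```

Run:
```python
from tgt import *
s=st()
im,d,p=grab('wrist','w8.png')
P=cloud(p,d)
H=(P-np.r_[C,.024])@np.c_[np.r_[ex,0],np.r_[ey,0],[0,0,1]]
def z(x0,x1,y0,y1):
    q=H[(H[...,0]>x0)&(H[...,0]<x1)&(H[...,1]>y0)&(H[...,1]<y1)]
    return (np.percentile(q[:,2],[10,50,90])*1000).round(1) if len(q) else None
for x in (-65,-55,-35,15,35,55,65): print(x,[z((x-3)/1e3,(x+3)/1e3,y0/1e3,(y0+6)/1e3) for y0 in(-18,12)])
m=(abs(H[...,0])<.08)&(abs(H[...,1])<.025)&(abs(H[...,2])<.02)
v,u=np.nonzero(m);a,b,c,e=max(v.min()-15,0),min(v.max()+15,300),max(u.min()-15,0),u.max()+70
f=min(800/(e-c),600/(b-a));o=cv2.resize(im[a:b,c:e],None,fx=f,fy=f,interpolation=cv2.INTER_CUBIC)
cv2.imwrite('pics/w8c.png',o[:600,:800,::-1])
h=hsv(im);red=((h[:,:,0]<6)|(h[:,:,0]>174))&(h[:,:,1]>150);red&=(abs(H[...,0]-.046)<.02)&(H[...,1]>.01)&(H[...,1]<.08)
print(blob(red,4));q=ray(p,blob(red,4)[0][1],.0565)[0][:2]-C;print('knob hold',q@ex,q@ey)
grab('top','t8.png')
```

```text
t 14.45 pos [0.5344 0.0066 0.1949] hold mm 86.25 108.65 yaw 104.42 F [-0.7 -0.3 -0.9] w 40.3
-65 [array([-1.1,  0.2,  3.3]), array([-1.3,  0.3,  3.6])]
-55 [array([1.2, 3.1, 4. ]), array([2.6, 3.5, 4.7])]
-35 [array([1.7, 2.9, 4.2]), array([2.4, 3.5, 4.2])]
15 [array([0.9, 3.2, 4.4]), array([2.4, 3.5, 4.3])]
35 [array([1.2, 2.8, 4.1]), array([2.5, 3.6, 4.4])]
55 [array([-0.4,  2.4,  3.6]), array([-1. ,  3.6,  9.8])]
65 [array([-1.2, -0.6,  0.3]), array([-1.2, -0.5,  0.4])]
[(np.int32(187), (np.float64(241.4), np.float64(148.2)), (np.int32(234), np.int32(142), np.int32(16), np.int32(14)))]
knob hold 0.04641628975663329 0.03733561123286418
```

View pics/w8c.png

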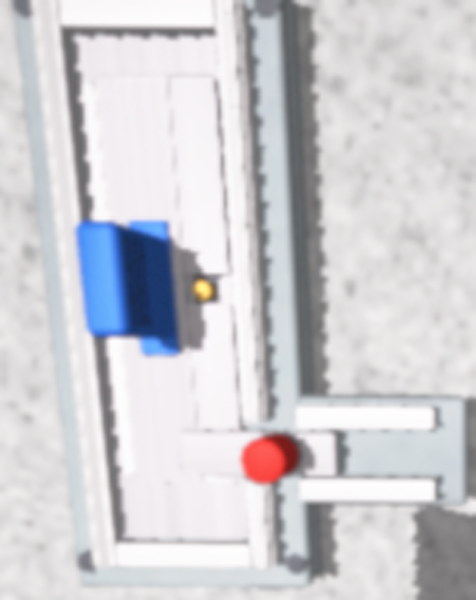

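View pics/t8.png

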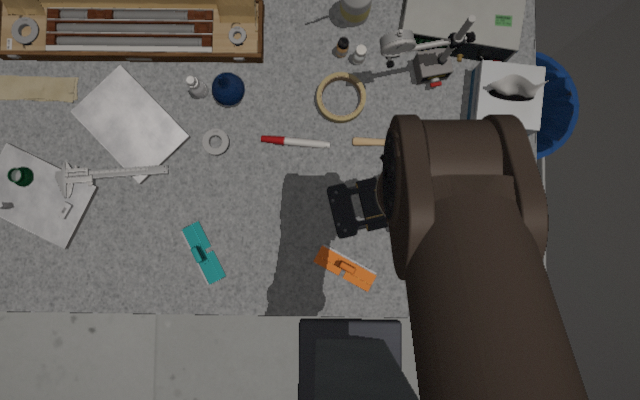

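The knob reads y = 37.3 mm in this oblique view, against 34.5 at the stop, so it may have crept back 1–2 mm on release. That is too close to the 3 mm limit. I'll push again with just one finger and back off before rising.

```bash
python3 -c "
from tgt import *
to(46,35.5,.084)"
```

```text
t 14.55 pos [0.5335 0.0034 0.1939] hold mm 84.57 105.82 yaw 104.16 F [-0.2 -0.5 -0.4] w 39.9
shift [-0.02   -0.0777 -0.1099]
```

Call:
step_arm(
  series=[
    [[0.034, -0.005, -0.025, 0, 0], [0.034, -0.012, -0.05, -0.02, 0], [0.034, -0.02, -0.0777, -0.05, 0], [0.034, -0.02, -0.0777, -0.08, 0], [0.034, -0.02, -0.0777, -0.11, 0], [0.034, -0.02, -0.0777, -0.11, 0], [0.034, -0.02, -0.0777, -0.11, 0], [0.034, -0.02, -0.0777, -0.11, 0]],
  ],
)

```text
clock: 15.22
position: [0.5138, -0.075, 0.0847]
ee_rot: [0.385, -3.115, 0.006]
force: [0.5, 0.3, 0.4]
width: 0.37
```

```bash
python3 -c "
from tgt import *
to(46,35.5,.0545)
to(46,26,.0545)"
```

```text
t 15.22 pos [ 0.5138 -0.075   0.0847] hold mm 46.19 34.71 yaw 104.11 F [0.5 0.3 0.4] w 34.0
shift [-0.0004  0.0007 -0.0302]
t 15.22 pos [ 0.5138 -0.075   0.0847] hold mm 46.19 34.71 yaw 104.11 F [0.5 0.3 0.4] w 34.0
shift [ 0.002  -0.0085 -0.0302]
```

Call:
step_arm(
  series=[
    [[0.034, 0, 0.0005, -0.01, 0], [0.034, 0, 0.0005, -0.02, 0], [0.034, 0, 0.0005, -0.03, 0], [0.034, 0, 0.0005, -0.03, 0], [0.034, 0, 0.0005, -0.03, 0], [0.034, 0.0005, -0.002, -0.03, 0], [0.034, 0.001, -0.004, -0.03, 0], [0.034, 0.0015, -0.006, -0.03, 0], [0.034, 0.002, -0.008, -0.03, 0], [0.034, 0.0023, -0.009, -0.03, 0], [0.034, 0.0025, -0.01, -0.03, 0], [0.034, 0.0027, -0.0105, -0.03, 0], [0.034, 0.0027, -0.0105, -0.03, 0]],
  ],
)

```text
clock: 16.3
position: [0.5165, -0.0854, 0.0548]
ee_rot: [0.385, -3.115, 0.006]
force: [0.4, -0.2, -0.3]
width: 0.371
```

```bash
python3 -c "
from tgt import *
st()"
```

```text
t 16.3 pos [ 0.5165 -0.0854  0.0548] hold mm 46.21 23.93 yaw 104.11 F [ 0.4 -0.2 -0.3] w 34.1
```

Call:
step_arm(
  series=[
    [[0.034, 0.0002, -0.0007, 0, 0], [0.034, 0.0004, -0.0014, 0, 0], [0.034, 0.0004, -0.0014, 0, 0], [0.034, 0.0004, -0.0014, 0, 0]],
  ],
)

```text
clock: 16.63
position: [0.5166, -0.0857, 0.0547]
ee_rot: [0.387, -3.114, 0.004]
force: [-1.1, 4.4, 1.4]
width: 0.37
```

It is at the stop again at the same place (knob y ≈ 33.6 mm by TCP, 4.4 N). I'll back the finger off, then rise.

Call:
step_arm(
  series=[
    [[0.034, -0.001, 0.004, 0, 0], [0.034, -0.002, 0.0085, 0, 0], [0.034, -0.0024, 0.0097, 0, 0], [0.034, -0.0024, 0.0097, 0, 0], [0.034, -0.0024, 0.0097, 0, 0], [0.034, -0.0024, 0.0097, 0.015, 0], [0.034, -0.0024, 0.0097, 0.04, 0], [0.034, -0.0024, 0.0097, 0.07, 0], [0.034, 0.01, 0.03, 0.1, 0], [0.034, 0.02, 0.06, 0.14, 0], [0.034, 0.02, 0.09, 0.14, 0], [0.034, 0.02, 0.09, 0.14, 0], [0.034, 0.02, 0.09, 0.14, 0]],
  ],
)

```text
clock: 17.72
position: [0.5371, 0.0065, 0.1953]
ee_rot: [0.393, -3.115, 0.003]
force: [0.3, -1.1, -0.9]
width: 0.373
```

Run:
```python
from tgt import *
s=st()
im,d,p=grab('wrist','w9.png')
P=cloud(p,d)
H=(P-np.r_[C,.024])@np.c_[np.r_[ex,0],np.r_[ey,0],[0,0,1]]
h=hsv(im);red=((h[:,:,0]<6)|(h[:,:,0]>174))&(h[:,:,1]>150);red&=(abs(H[...,0]-.046)<.02)&(H[...,1]>.01)&(H[...,1]<.08)
q=ray(p,blob(red,4)[0][1],.0565)[0][:2]-C;print('knob hold',q@ex,q@ey)
t=H[red&(H[...,2]>.0295)];print('top pts y range',np.percentile(t[:,1],[2,50,98]),len(t))
z=np.load('w3.npz');im0,d0=z['im'],z['d'];p0=dict(intrinsics=z['K'],position=z['c'],attitude=z['a'])
H0=(cloud(p0,d0)-np.r_[C,.024])@np.c_[np.r_[ex,0],np.r_[ey,0],[0,0,1]];h0=hsv(im0)
r0=((h0[:,:,0]<6)|(h0[:,:,0]>174))&(h0[:,:,1]>150)&(abs(H0[...,0]-.046)<.02)&(H0[...,1]>.01)&(H0[...,1]<.08)
t=H0[r0&(H0[...,2]>.0295)];print('before',np.percentile(t[:,1],[2,50,98]),len(t))
def z(x0,x1,y0,y1):
    q=H[(H[...,0]>x0)&(H[...,0]<x1)&(H[...,1]>y0)&(H[...,1]<y1)]
    return (np.percentile(q[:,2],[10,50,90])*1000).round(1) if len(q) else None
for x in (-55,-35,15,35,55): print(x,[z((x-3)/1e3,(x+3)/1e3,y0/1e3,(y0+6)/1e3) for y0 in(-18,12)])
cv2.imwrite('pics/w9c.png',cv2.resize(im[0:225,60:330],None,fx=2.6,fy=2.6,interpolation=cv2.INTER_CUBIC)[:,:,::-1])
```

```text
t 17.72 pos [0.5371 0.0065 0.1953] hold mm 88.89 107.95 yaw 104.4 F [ 0.3 -1.1 -0.9] w 34.3
knob hold 0.04641427007098049 0.03723229888935699
top pts y range [0.02891463 0.03471694 0.04035998] 147
before [0.05005359 0.05550217 0.06131124] 136
-55 [array([0.9, 3.4, 4.1]), array([2.6, 3.4, 4.6])]
-35 [array([1.7, 2.8, 4.1]), array([2.3, 3.3, 3.9])]
15 [array([1.1, 3.3, 4.1]), array([2.6, 3.6, 4.2])]
35 [array([1.4, 3.1, 3.7]), array([2.4, 3.2, 4.3])]
55 [array([-0.6,  2.3,  3.4]), array([-1.2,  3.8,  9.9])]
```

View pics/w9c.png

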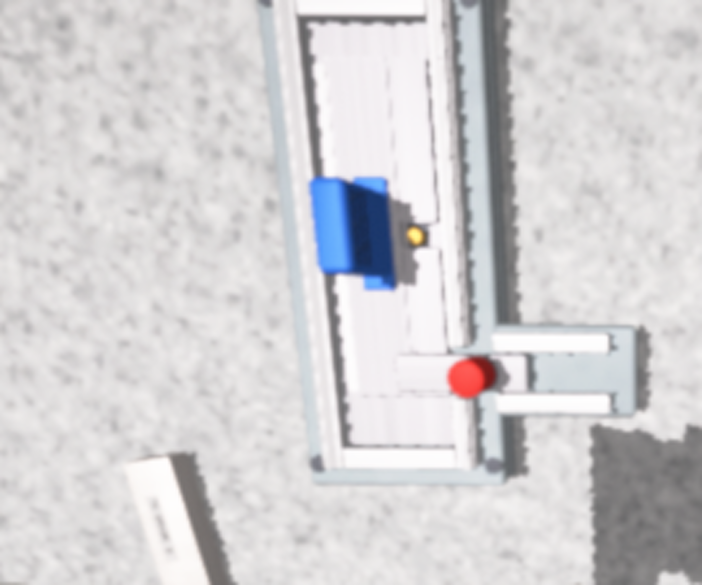

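The knob's top points centre on y = 34.7 mm (34.5 is the stop). The 37.3 mm figure was unchanged by the second push, so it comes from the red mask including the knob's side. Handing in.

```bash
python3 -c "
from tgt import *
st();print(arm.sign_off())"
```

```text
t 17.77 pos [0.5365 0.0046 0.1946] hold mm 87.75 106.22 yaw 104.25 F [-0.2  0.5 -0.7] w 33.9
the job is handed in; nothing more can be done
None
```

The blade is seated flat in the channel with its notch over the brass pin. The keeper is fully across, the arm is clear, and I handed the job in at 17.8 s of the 58 s allowed.

- **Picking up and laying in:** I took the steel blade by its blue grip and lowered it with the notch towards the keeper's side. The camera estimate of the pin's position was close enough that the notch dropped straight over it. No feeling along the channel was needed. The last force reading before release was about 3.5 N.
- **Seating check:** With the keeper still open, depth readings showed the blade's top 3–3.5 mm above the floor along its whole length (4 mm nominal). The wrist picture showed the pin inside the notch. Both looked the same after the keeper was closed.
- **Keeper:** I slid it across by pinching the knob until it stalled at the stop at about 5.6 N, then let go.
- **One check disagreed:** The knob's colour-blob position read y = 37.3 mm against 34.5 mm at the stop, so I pushed again with one finger. It stalled at the same place and the blob reading barely changed, so I put the difference down to the mask taking in the knob's side. The depth points on top of the knob gave 34.7 mm.
- **Bystanders:** In the top view after the keeper move, the pen and ring were where they started. The arm hid most of the brush; what showed had not moved. I compared these by eye, not by measurement.

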